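# Line up a V-rest's foot plate with a drift pin and fit its bolt

## Task

Feel through either end hole of the V-rest's foot plate with the tapered drift pin and, pressing only lightly, slide the plate along its channel until the pin drops into the hole of the nut strip hidden underneath; push the pin fully home on its collar and leave it there. Then fit the bolt fully home in the plate's other end hole. Do not force either of them, and leave the jar, the jar cap and the tub where they are.

Things in the scene. Friction and masses are not known exactly. Their poses are not given: they have to be found in the camera images.
- bed: grey channelled jig bed, fixed, 90 wide (x) x 320 long (y) x 40 high. Origin: centre of its underside; y along the channel. The plate lies on ledges 34 above the underside, between lips 46.6 apart, 40 high; end caps close the channel at y = +-127. Below the plate runs a clamped nut strip (see channel_mid). Pressing pin or bolt on bed or strip with over 50 N spoils it
- channel_mid (a point): point fixed on the bed, 33 above its origin, axes as the bed's: the height of the hidden steel strip's top face, 1 below the ledges. The strip has two 12 mm through-holes, 25 deep, at y = s + 50 and y = s - 50 from this point; s is unknown, anywhere from -14 to +14, to be found by feel. The strip itself cannot be moved
- plate: loose aluminium foot plate, 45 wide (x) x 194 long (y) x 8 thick, 0.2 to 0.4 kg, with a low V-rest in its middle (within y = +-14, top 23 above the underside). Origin: centre of its underside. It slides along the channel, 0.8 play to each side, and starts 19 to 25 off the bed's middle towards -y, so its holes never match the strip's. Over 50 N from pin or bolt spoils it
- hole_a (a point): centre of the mouth (plate's top face, 42 above the bed's underside) of the 12 mm through-hole at the plate's +y end, 50 from its middle
- hole_b (a point): the same for the hole at the plate's -y end
- stand: blue-green rigid foam block, fixed, 120 (x) x 56 (y) x 40 high, with two 13 mm holes at x = +-30 in its middle line; the pin stands in one and the bolt in the other (which is which varies), both upright with the collar on the block's top. Origin: centre of its underside
- pin: steel drift pin, the taller of the two, 88 long, 0.09 kg. Origin: on its axis at the underside of its collar; z along the axis, up. Below: a shank of 10.5 diameter, 32 long, whose last 14 taper to a flat tip of 8 diameter. Above: a round collar 21 diameter x 4, then a square grip 16 x 16 up to 56 above the origin (flats across x and y)
- pin_tip (a point): centre of the drift pin's tip, 32 below the pin's origin
- bolt: steel bolt without thread, the shorter one, 56 long, 0.07 kg. Origin: on its axis at the underside of its collar; z up. Below: a shank of 9 diameter, 28 long, last 4 tapering to 6 diameter. Above: a round collar 21 diameter x 4, then a square head 18 x 18 up to 28 above the origin (flats across x and y)
- jar: bystander: closed glass jar, 52 diameter, about 55 high, origin at its underside
- tub: bystander: open white plastic tub, 100 diameter at the rim, 60 high, origin at its underside
- jarcap: bystander: black jar cap ring, 52 diameter, 14 high, lying flat, origin at its underside
Things that resemble listed ones, but are neither listed nor needed, are in the scene too. What is meant by the plate is not yellow, and is the larger of those in its own colour.

How it is judged:
On the way, in this order (a step that is already met when the one before it is completed fails the run):
1. the drift pin is fully home through a plate hole and the strip, and the bolt is in neither plate hole (((horizontal distance between pin and hole_a below 0.004 m and z of pin in the frame of bed between 0.038 and 0.0445 m and angle between pin's own z axis and vertical below 0.12 rad) or (horizontal distance between pin and hole_b below 0.004 m and z of pin in the frame of bed between 0.038 and 0.0445 m and angle between pin's own z axis and vertical below 0.12 rad)) and not (horizontal distance between bolt and hole_a below 0.012 m) and not (horizontal distance between bolt and hole_b below 0.012 m)), for 0.2 s.
2. the bolt is fully home in the other plate hole with the pin still home (((horizontal distance between pin and hole_a below 0.004 m and z of pin in the frame of bed between 0.038 and 0.0445 m and angle between each of pin, bolt's own z axis and vertical below 0.12 rad and horizontal distance between bolt and hole_b below 0.004 m and z of bolt in the frame of bed between 0.038 and 0.0445 m) or (horizontal distance between pin and hole_b below 0.004 m and z of pin in the frame of bed between 0.038 and 0.0445 m and angle between each of pin, bolt's own z axis and vertical below 0.12 rad and horizontal distance between bolt and hole_a below 0.004 m and z of bolt in the frame of bed between 0.038 and 0.0445 m))), for 0.2 s.
At the end, for the whole second after the job is handed in: the pin stands in one plate hole and the bolt in the other, each with its axis within 4 mm of the hole's centre, its collar within 2.5 mm of the plate's top face, within 0.12 rad of upright, and everything at rest (((horizontal distance between pin and hole_a below 0.004 m and z of pin in the frame of bed between 0.038 and 0.0445 m and angle between each of pin, bolt's own z axis and vertical below 0.12 rad and horizontal distance between bolt and hole_b below 0.004 m and z of bolt in the frame of bed between 0.038 and 0.0445 m) or (horizontal distance between pin and hole_b below 0.004 m and z of pin in the frame of bed between 0.038 and 0.0445 m and angle between each of pin, bolt's own z axis and vertical below 0.12 rad and horizontal distance between bolt and hole_a below 0.004 m and z of bolt in the frame of bed between 0.038 and 0.0445 m)) and linear speed of each of pin, bolt, plate below 0.02 m/s); the robot touches nothing.
It fails at once if the pin presses on the plate, the bed or the strip with more than 50 N (contact force between pin and bed above 50 N or contact force between pin and plate above 50 N).
It fails at once if the bolt presses on the plate, the bed or the strip with more than 50 N (contact force between bolt and bed above 50 N or contact force between bolt and plate above 50 N).
It fails at once if the jar, the jar cap or the tub is moved by more than 20 mm (distance of any of jar, jarcap, tub from where it was at the start of the episode above 0.02 m).
It also fails if it takes over 72 s, if anything falls off the work surface, if the arm or the gripper's body presses on something with over 40 N, if the wrist force passes 120 N, or if a joint passes its speed limit or range.

## Robot

A 6-joint arm with a two-finger parallel gripper is mounted at the origin on the work surface. World frame = base frame: x ahead of the robot, y to its left, z up, the work surface at z = 0. Lengths are in m, angles in rad, forces in N, time in s.
With the tool pointing down it reaches from about 0.375 to 0.975 m from the base axis. Payload 3.8 kg.
Tool frame: the origin (TCP) lies on the centre line of the jaws, within the pads' length; the fingertips stand 25 mm ahead of it and the grasp point (between the pads) lies 6 mm ahead of it; z points along the fingers, y is the direction in which the jaws open and shut (so a half turn about z gives the same grasp; the last joint's range is limited). The gripper opens to 85 mm and grips with 20 to 120 N. Pads are 22 mm wide; open, the fingers measure 114 mm over their backs; the gripper's body (76 mm by 85 mm) begins 54 mm behind the grasp point. The pads swing forward as they close: fully open they stand 13 mm farther back than shut.
Start: joints at [1.099, 0.264, 1.604, -0, 1.274, -0.037], TCP at [0.284, 0.612, 0.256] pointing down, gripper open.
Joint ranges: [-2.63, 2.63], [-0.94, 2.18], [0.31, 2.57], [-1.31, 4.45], [0, 2.66], [-2.55, 2.55]. Speed limits (rad/s): [2.57, 2.57, 3.14, 3.14, 3.14, 3.14].

## Interface

Orientations are given as a rotation vector (axis times angle).
In Python, from workcell import bot gives the robot as it stands.
- The arm moves only by the tool servo_tool, never from a script. Its argument "moves" is a list of rows, each a list of 3 entries, a list of its own where there are three numbers: the closure in counts, from 0 (fully open) to 255 (shut), then the shift along the tool's x, y, z in m, then the turn about the tool's z in rad. A call has exactly 8 rows; each row shifts and turns the pose as measured when the row begins, along the tool's axes as they then stand; what a row does not reach is not made up. A row lasts 1/12 s, in which the tool goes at most 41.7 mm and 7.16 degrees, less where a joint would pass 70% of its speed; a pose out of reach is approached as far as the arm can. A call is refused whole if a number of a shift passes 0.0417 or a number of a turn 0.125, either way. A call with a gripper value outside its range is refused whole. The fingers move at their own pace and stop on an object; "newtons" is the grip in N (left out, the last holds). Time passes only in rows, so rows that do not move let the fingers close, or fill a call up. It gives the time, the measured TCP pose, the force and the opening at its end, in the units of the state.
- bot.read_state(): the state, without advancing time (a new reading comes with each control period).
- bot.read_camera(name): name is "side" or "top"; returns a dict with "pixels" (420x560x3 uint8, red, green, blue), "depth" (420x560 float32, m along the optical axis (not along the pixel's ray), 0 where there is no reading), "intrinsics" (3x3 intrinsics, pixels), "R" (3x3) and "t" (3): a world point X has camera coordinates R X + t. Camera axes: x right, y down, z forward; pixel columns grow to the right and rows downward; lengths in m; the calibration is good to about 2 mm. A picture is of the moment at which its call begins.
- bot.finish_job(): hands the job in, once; it reports no verdict.
The state is a dict: "time": time; "q": joint angles; "joint_vel": joint speeds; "joint_torque": joint torques, N m; "tool_pos": TCP position; "tcp_rot": TCP orientation; "wrist_force": force on the tool from outside, world axes, zero at the start; "torque": the same for the moment, N m; "width": opening from 0.0 (shut) to 1.0 (fully open).
Only numpy, scipy, OpenCV 4.12 (cv2) and the standard library are available. Lean on these libraries where they do the work, as an engineer would, in place of code of your own. Each camera call takes 0.05 s, during which the arm holds its last target.

## Working session

There is one attempt and no reset: what is moved stays moved. The work goes in short steps, Python scripts to look and compute and a tool call to move; the robot and the scene stay as the last step left them, time stands still between calls to the robot, and variables do not carry over. Pictures are saved under pics/ and viewed, and the job is handed in when it is done.

Besides the shell and the picture viewer there is one more tool, called after "Emit:" as name(argument=value, ...), one argument or row to a line, values as JSON. servo_tool: Moves the arm, as the interface text tells. Its arguments: {"type":"object","properties":{"moves":{"type":"array","items":{"type":"array"}},"newtons":{"type":"number"}},"required":["moves"]}

```bash
ls; mkdir -p pics
python3 - <<'E'
from workcell import bot
import numpy as np,cv2
s=bot.read_state();print(s)
for n in("top","side"):
    c=bot.read_camera(n);np.savez(f"pics/{n}0.npz",**c)
    cv2.imwrite(f"pics/{n}0.png",cv2.cvtColor(c["pixels"],cv2.COLOR_RGB2BGR))
    print(n,c["intrinsics"],c["R"],c["t"])
E
```

```text
pics
{'time': 0.0, 'q': array([ 1.09910667e+00,  2.64774282e-01,  1.60541481e+00,  4.08772253e-06,
        1.27368509e+00, -3.68647905e-02]), 'joint_vel': array([-0.00054011, -0.000691  ,  0.00013885,  0.00012349, -0.00021758,
        0.00011601]), 'joint_torque': array([ 1.21938028e-04, -5.15097535e+01, -3.67318797e+01, -1.39286576e-04,
        1.25929451e-02,  1.38718255e-05]), 'tool_pos': array([0.28400996, 0.61158161, 0.25492568]), 'tcp_rot': array([-0.67752997, -3.06706963,  0.0034664 ]), 'wrist_force': array([ 0.52166902, -0.58476454,  0.67241787]), 'torque': array([ 0.05236191, -0.01013384, -0.00936698]), 'width': 0.9998500218602364}
top [[387.71974111   0.         283.39939386]
 [  0.         387.71974111 205.55009102]
 [  0.           0.           1.        ]] [[ 0.12892989 -0.9916521   0.0017888 ]
 [-0.97063103 -0.12656588 -0.20458859]
 [ 0.2031071   0.02464131 -0.97884642]] [-0.09017779  0.59744845  0.77971553]
side [[536.68660198   0.         288.22983312]
 [  0.         536.68660198 218.08209047]
 [  0.           0.           1.        ]] [[-0.98530899 -0.17043043  0.01093894]
 [-0.09120469  0.47096462 -0.87742466]
 [ 0.14438801 -0.86553209 -0.47958973]] [0.58047849 0.13056767 0.98200001]
```

View pics/top0.png

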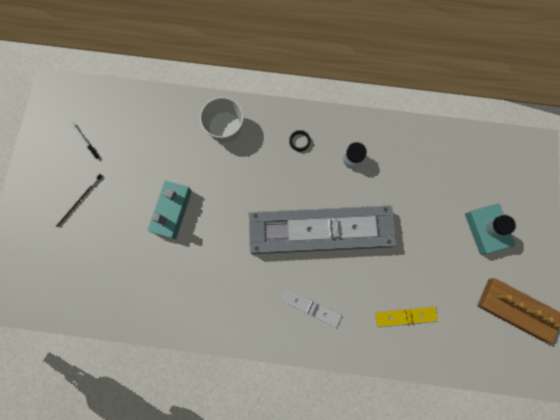

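View pics/side0.png

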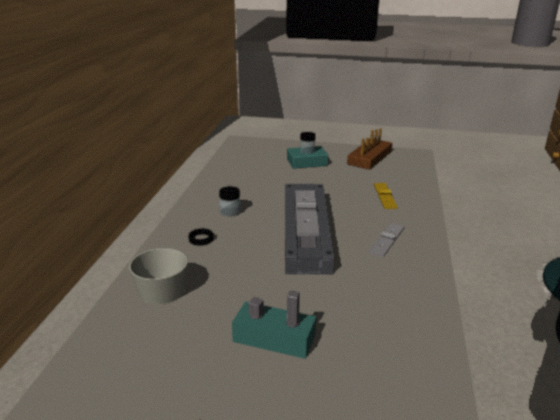

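The plate meant is the large silver one in the bed at top-view (335,229). The small silver one at (312,308) and the yellow one at (407,317) are decoys. The stand meant is the teal block at (170,210) carrying the pin and bolt. The block at (490,228) has a jar on it, so it's a decoy. Next I'll take enlarged crops and measure.

```bash
cat > h.py <<'E'
import numpy as np,cv2
def load(n):
    d=np.load(f"pics/{n}.npz");return {k:d[k] for k in d.files}
def ray(c,u,v,z):
    K,R,t=c["intrinsics"],c["R"],c["t"]
    d=R.T@np.linalg.solve(K,[u,v,1.]);o=-R.T@t
    return o+d*(z-o[2])/d[2]
def proj(c,X):
    p=c["intrinsics"]@(c["R"]@np.asarray(X,float)+c["t"]);return p[:2]/p[2]
def cloud(c):
    K,R,t=c["intrinsics"],c["R"],c["t"];D=c["depth"]
    v,u=np.indices(D.shape)
    P=np.stack([(u-K[0,2])/K[0,0]*D,(v-K[1,2])/K[1,1]*D,D],-1)
    return (P-t)@R
E
python3 - <<'E'
from h import *
t=load("top0");s=load("side0")
def crop(c,x0,y0,x1,y1,k): return cv2.resize(cv2.cvtColor(c["pixels"][y0:y1,x0:x1],cv2.COLOR_RGB2BGR),None,fx=k,fy=k,interpolation=cv2.INTER_CUBIC)
cv2.imwrite("pics/c1.png",crop(t,240,195,405,265,4.8))
cv2.imwrite("pics/c2.png",crop(t,140,170,200,250,7))
cv2.imwrite("pics/c3.png",crop(s,220,280,330,360,7))
cv2.imwrite("pics/c4.png",crop(s,275,175,340,280,5.5))
for c in(t,s):
    P=cloud(c);print([(np.round(P[v,u],4)) for v,u in ((229,310),(232,277),(168,300))] if c is t else [np.round(P[v,u],4) for v,u in ((222,308),(330,270))])
E
```

```text
[array([ 0.5652, -0.077 ,  0.0314]), array([ 0.549 , -0.0052,  0.032 ]), array([ 0.7124, -0.0382,  0.0008])]
[array([ 0.5622, -0.0837,  0.0361]), array([0.5709, 0.2695, 0.0413])]
```

View pics/c1.png

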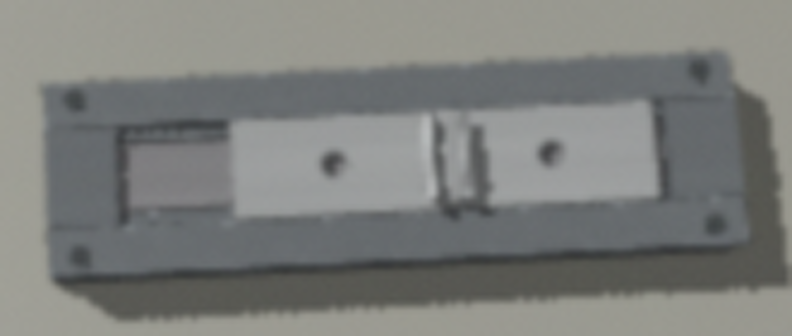

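View pics/c2.png

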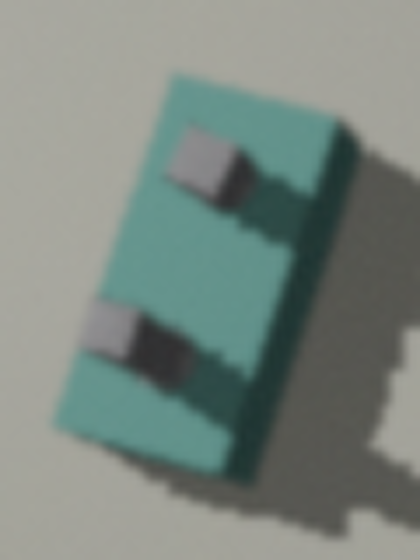

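View pics/c3.png

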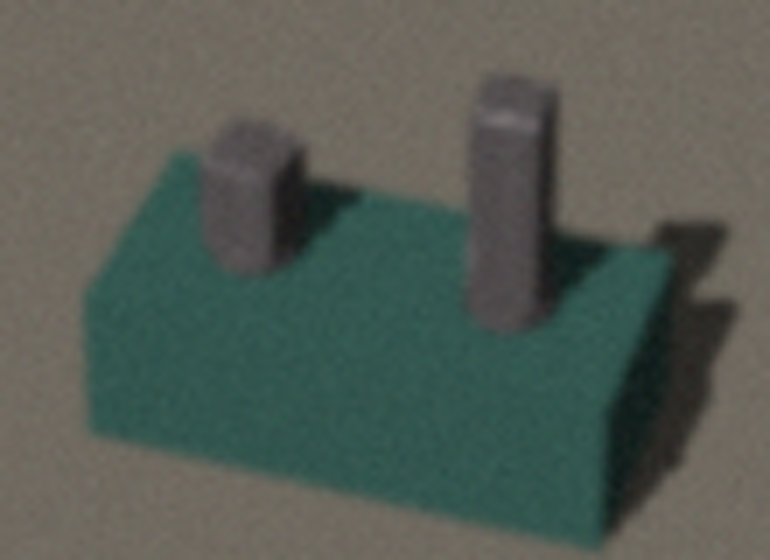

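View pics/c4.png

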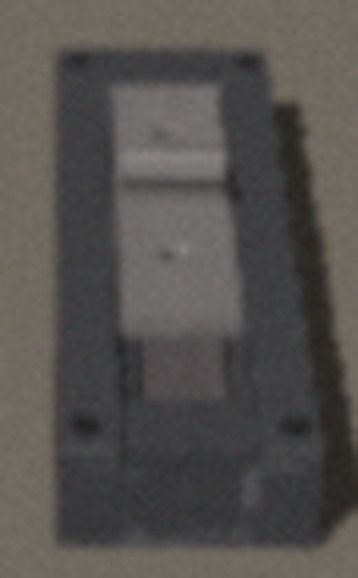

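c1 confirms the large silver plate in the grey bed, with holes at about px (309,229) and (355,227). In c2 and c3 the teal stand holds the bolt (short, upper, px ~(170,193)) and the pin (tall, lower, px ~(155,216)). Now the measurements.

```bash
cat > m.py <<'E'
from h import *
import sys
tn,sn=sys.argv[1:3]
t=load(tn);s=load(sn)
def hsv(c):return cv2.cvtColor(c["pixels"],cv2.COLOR_RGB2HSV)
# plate in top: bright, low sat within bed region
H=hsv(t);roi=np.zeros(H.shape[:2],bool);roi[200:260,245:400]=1
g=cv2.cvtColor(t["pixels"],cv2.COLOR_RGB2GRAY)
bed=((H[...,0]>90)&(H[...,0]<130)&(H[...,1]>25)&roi)
plate=(g>140)&roi&(H[...,2]<256)
m=np.zeros_like(g);
# bed+plate by depth
P=cloud(t)
tall=((P[...,2]>0.025)&(P[...,2]<0.075)&roi).astype(np.uint8)
for nm,mk in(("tall",tall),):
    cs,_=cv2.findContours(mk,0,2);c=max(cs,key=cv2.contourArea);r=cv2.minAreaRect(c);print(nm,r)
    bp=cv2.boxPoints(r);W=np.array([ray(t,*p,0.040) for p in bp]);print(W.round(4),"c",W.mean(0).round(4),[np.linalg.norm(W[i]-W[i-1]).round(4) for i in range(4)],[np.degrees(np.arctan2(*(W[i]-W[i-1])[1::-1])).round(2) for i in range(4)])
# holes top: darkest centroid near guesses
for (u,v) in((309.4,229),(354.8,227.1)):
    u0,v0=int(round(u)),int(round(v));w=g[v0-5:v0+6,u0-5:u0+6].astype(float)
    wt=np.clip(np.median(w)-12-w,0,None);yy,xx=np.indices(w.shape)
    c=((wt*xx).sum()/wt.sum()+u0-5,(wt*yy).sum()/wt.sum()+v0-5)
    print("hole",np.round(c,2),ray(t,*c,0.042).round(4),ray(t,*c,0.038).round(4))
# screws on bed
for c,cam,pts in((t,"top",((240+75/4.8,195+100/4.8),(240+700/4.8,195+70/4.8),(240+80/4.8,195+257/4.8),(240+715/4.8,195+224/4.8))),(s,"side",((275+77/5.5,175+62/5.5),(275+249/5.5,175+62/5.5),(275+86/5.5,175+426/5.5),(275+296/5.5,175+427/5.5)))):
    W=np.array([ray(c,u-.4,v-.4,0.040) for u,v in pts]);print(cam,W.round(4),W.mean(0).round(4))
for c,nm in((t,"top"),(s,"side")):
    H=hsv(c);mk=((H[...,0]>70)&(H[...,0]<100)&(H[...,1]>70)).astype(np.uint8)
    if nm=="top":mk[:,250:]=0
    else: mk[:250]=0
    if nm=="top":mk&=(cloud(c)[...,2]>0.032).astype(np.uint8)
    cs,_=cv2.findContours(mk,0,2);k=max(cs,key=cv2.contourArea);r=cv2.minAreaRect(k)
    W=np.array([ray(c,*p,0.040) for p in cv2.boxPoints(r)]);print("stand",nm,W.round(4),W.mean(0).round(4),[np.linalg.norm(W[i]-W[i-1]).round(4) for i in range(4)],[np.degrees(np.arctan2(*(W[i]-W[i-1])[1::-1])).round(2) for i in range(4)])
print("bolt top",ray(t,140+205/7-.5,170+158/7-.5,.068).round(4),ray(s,220+253/7,280+145/7,.068).round(4))
print("pin top",ray(t,140+110/7-.5,170+328/7-.5,.096).round(4),ray(s,220+513/7,280+98/7,.096).round(4))
E
python3 m.py top0 side0
```

```text
tall ((321.63128662109375, 228.8807373046875), (41.09708023071289, 145.68438720703125), 87.22978973388672)
[[ 0.5842  0.0646  0.04  ]
 [ 0.642  -0.2548  0.04  ]
 [ 0.5511 -0.2656  0.04  ]
 [ 0.4949  0.0469  0.04  ]] c [ 0.568  -0.1022  0.04  ] [np.float64(0.091), np.float64(0.3246), np.float64(0.0915), np.float64(0.3175)] [np.float64(11.2), np.float64(-79.75), np.float64(-173.21), np.float64(100.18)]
hole [308.73 228.53] [ 0.5643 -0.0736  0.042 ] [ 0.5649 -0.0738  0.038 ]
hole [354.01 226.32] [ 0.582  -0.1718  0.042 ] [ 0.5827 -0.1724  0.038 ]
top [[ 0.5784  0.0473  0.04  ]
 [ 0.6298 -0.2379  0.04  ]
 [ 0.507   0.0346  0.04  ]
 [ 0.5592 -0.2501  0.04  ]] [ 0.5686 -0.1015  0.04  ]
side [[ 0.6305 -0.2416  0.04  ]
 [ 0.5581 -0.2558  0.04  ]
 [ 0.578   0.0447  0.04  ]
 [ 0.5074  0.0318  0.04  ]] [ 0.5685 -0.1052  0.04  ]
stand top [[0.515  0.2764 0.04  ]
 [0.6326 0.2617 0.04  ]
 [0.6214 0.2053 0.04  ]
 [0.5046 0.2215 0.04  ]] [0.5684 0.2412 0.04  ] [np.float64(0.0559), np.float64(0.1185), np.float64(0.0574), np.float64(0.1179)] [np.float64(79.24), np.float64(-7.11), np.float64(-101.25), np.float64(172.14)]
stand side [[0.6264 0.3054 0.04  ]
 [0.6395 0.2057 0.04  ]
 [0.5043 0.2231 0.04  ]
 [0.5047 0.3175 0.04  ]] [0.5687 0.2629 0.04  ] [np.float64(0.1223), np.float64(0.1005), np.float64(0.1364), np.float64(0.0944)] [np.float64(-5.68), np.float64(-82.48), np.float64(172.7), np.float64(89.74)]
bolt top [0.6003 0.2379 0.068 ] [0.5993 0.2371 0.068 ]
pin top [0.5401 0.2467 0.096 ] [0.5399 0.2466 0.096 ]
```

```bash
cat >> h.py <<'E'
from scipy.spatial.transform import Rotation as Rn
def st():
    from workcell import bot
    s=bot.read_state();R=Rn.from_rotvec(s["tcp_rot"]).as_matrix()
    return s,R
def go(target,ang=None):
    "tool-frame delta to world target; ang = wanted world angle (deg) of tool y"
    s,R=st();d=R.T@(np.array(target)-s["tool_pos"])
    a=np.degrees(np.arctan2(R[1,1],R[0,1]))
    print("t",round(s["time"],2),"pos",s["tool_pos"].round(4),"yang",a.round(2),"tilt",R[:2,2].round(4),"F",s["wrist_force"].round(2),"w",round(s["width"],3),"q",s["q"].round(2))
    print("d tool",d.round(4), "turn",None if ang is None else round(-np.radians((ang-a+90)%180-90),4))
E
python3 - <<'E'
from h import *
s=load("side0");t=load("top0")
for n,(a,b) in dict(ha=(167,254),hb=(162,132)).items(): print(n,ray(s,275+(a+.5)/5.5-.5,175+(b+.5)/5.5-.5,.042).round(4))
go([.540,.2467,.16],82)
E
```

```text
ha [ 0.5678 -0.0772  0.042 ]
hb [ 0.5845 -0.1784  0.042 ]
t 0.1 pos [0.284  0.6116 0.2551] yang 65.09 tilt [-0.001  -0.0019] F [-0.17  0.32 -0.55] w 0.999 q [ 1.1   0.26  1.61  0.    1.27 -0.04]
d tool [-0.3859 -0.2229  0.0955] turn -0.2952
```

Emit:
servo_tool(
  moves=[
    [0,[-0.034,-0.02,0.008],0],
    [0,[-0.034,-0.02,0.008],0],
    [0,[-0.034,-0.02,0.008],0],
    [0,[-0.034,-0.02,0.008],0],
    [0,[-0.034,-0.02,0.008],0],
    [0,[-0.034,-0.02,0.008],0],
    [0,[-0.034,-0.02,0.008],0],
    [0,[-0.034,-0.02,0.008],0],
  ],
  newtons=60,
)

```text
time: 0.77
tool_pos: [0.4634, 0.3506, 0.1858]
tcp_rot: [-0.654, -3.069, -0.001]
wrist_force: [0.9, -0.1, -0.2]
width: 1.001
```

```bash
python3 -c "
from h import *
go([.540,.2467,.16],82)"
```

```text
t 0.77 pos [0.4634 0.3506 0.1858] yang 65.93 tilt [-0.0038  0.0016] F [ 0.86 -0.08 -0.18] w 1.001 q [ 0.6   0.14  1.88  0.    1.12 -0.55]
d tool [-0.1124 -0.0636  0.0254] turn -0.2805
```

Emit:
servo_tool(
  moves=[
    [0,[0,0,0],-0.094],
    [0,[0,0,0],-0.094],
    [0,[0,0,0],-0.094],
    [0,[-0.018,-0.0184,0.005],0],
    [0,[-0.018,-0.0184,0.005],0],
    [0,[-0.018,-0.0184,0.005],0],
    [0,[-0.018,-0.0184,0.005],0],
    [0,[-0.018,-0.0184,0.005],0],
  ],
)

```text
time: 1.43
tool_pos: [0.5423, 0.235, 0.1536]
tcp_rot: [-0.203, -3.124, 0.009]
wrist_force: [-0.7, -0.5, -0.3]
width: 0.999
```

```bash
cat > snap.py <<'E'
import sys
from h import *
from workcell import bot
tag=sys.argv[1]
for n in sys.argv[2:]:
    n,*r=n.split(",");c=bot.read_camera(n);np.savez(f"pics/{n}{tag}.npz",**c)
    x0,y0,x1,y1=map(int,r) if r else (0,0,560,420)
    k=min(780/(x1-x0),580/(y1-y0))
    cv2.imwrite(f"pics/{n}{tag}.png",cv2.resize(cv2.cvtColor(c["pixels"][y0:y1,x0:x1],cv2.COLOR_RGB2BGR),None,fx=k,fy=k,interpolation=2))
E
python3 snap.py 1 side,180,200,380,360; python3 -c "
from h import *
go([.540,.2467,.085],82)"
```

```text
t 1.48 pos [0.5444 0.2312 0.1524] yang 82.49 tilt [-0.0111 -0.0081] F [ 1.99 -1.31 -0.38] w 1.001 q [ 0.36  0.2   1.88 -0.    1.07 -1.08]
d tool [0.0057 0.0154 0.0673] turn 0.0085
```

View pics/side1.png

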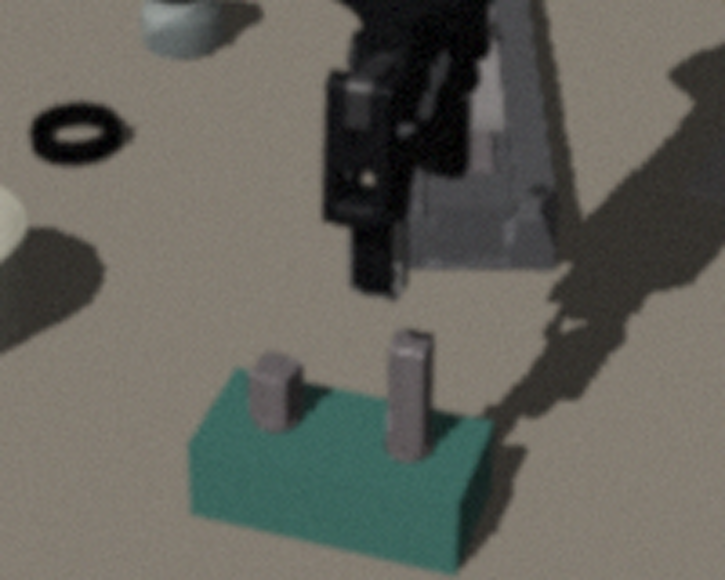

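The gripper is just above the pin and a little beyond it in -y. I'll correct that and go down.

Emit:
servo_tool(
  moves=[
    [0,[0.003,0.008,0],0],
    [0,[0.002,0.007,0],0],
    [0,[0,0,0.012],0],
    [0,[0,0,0.014],0],
    [0,[0,0,0.014],0],
    [0,[0,0,0.012],0],
    [0,[0,0,0.007],0],
    [0,[0,0,0],0],
  ],
)

```text
time: 2.15
tool_pos: [0.5376, 0.2497, 0.0866]
tcp_rot: [-0.202, -3.121, 0.014]
wrist_force: [-0.3, -0.4, -0.3]
width: 1.003
```

```bash
python3 -c "
from h import *
go([.540,.2467,.085],82)"
```

```text
t 2.15 pos [0.5376 0.2497 0.0866] yang 82.59 tilt [-0.0141 -0.0083] F [-0.31 -0.42 -0.28] w 1.003 q [ 0.39  0.28  1.92 -0.    0.96 -1.05]
d tool [-0.0027 -0.0026  0.0015] turn 0.0102
```

Emit:
servo_tool(
  moves=[
    [0,[-0.0025,-0.0025,0.0015],0],
    [0,[0,0,0],0],
    [255,[0,0,0],0],
    [255,[0,0,0],0],
    [255,[0,0,0],0],
    [255,[0,0,0],0],
    [255,[0,0,0],0],
    [255,[0,0,0],0],
  ],
  newtons=60,
)

```text
time: 2.82
tool_pos: [0.5412, 0.248, 0.0873]
tcp_rot: [-0.201, -3.125, 0.012]
wrist_force: [-0.3, 0.5, -0.8]
width: 0.178
```

```bash
python3 -c "
from h import *
go([.540,.2467,.16],82)"
```

```text
t 2.82 pos [0.5412 0.248  0.0873] yang 82.66 tilt [-0.0105 -0.0068] F [-0.33  0.45 -0.83] w 0.178 q [ 0.39  0.28  1.92 -0.    0.95 -1.05]
d tool [ 0.0017 -0.0021 -0.0727] turn 0.0115
```

Gripped (width is about 15 mm, against a 16 mm flat). Lifting.

Emit:
servo_tool(
  moves=[
    [255,[0,0,-0.01],0],
    [255,[0,0,-0.015],0],
    [255,[0,0,-0.015],0],
    [255,[0,0,-0.015],0],
    [255,[0,0,-0.015],0],
    [255,[0,0,-0.006],0],
    [255,[0,0,0],0],
    [255,[0,0,0],0],
  ],
)

```text
time: 3.48
tool_pos: [0.5421, 0.2483, 0.1694]
tcp_rot: [-0.201, -3.126, 0.011]
wrist_force: [-0.5, -0.8, -0.9]
width: 0.18
```

```bash
python3 snap.py 2 side,180,200,380,360; python3 -c "
from h import *
go([.5655,-.075,.162],100.2)"
```

```text
t 3.53 pos [0.5421 0.2483 0.1692] yang 82.63 tilt [-0.0097 -0.0064] F [-0.24 -0.49 -0.33] w 0.181 q [ 0.39  0.19  1.86 -0.    1.1  -1.05]
d tool [-0.0648 -0.3175  0.0091] turn -0.3067
```

View pics/side2.png

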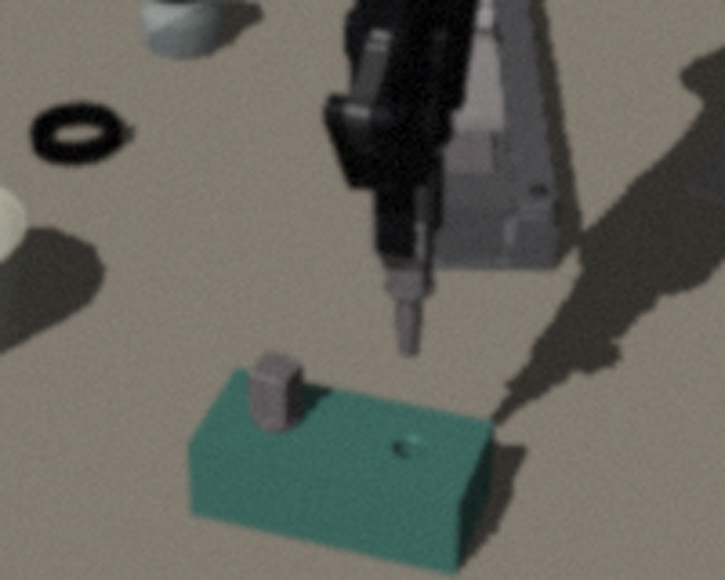

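The pin is held upright and the stand hole is empty. Moving over to hole_a.

Emit:
servo_tool(
  moves=[
    [255,[-0.007,-0.035,0],0],
    [255,[-0.007,-0.035,0],0],
    [255,[-0.007,-0.035,0],0],
    [255,[-0.007,-0.035,0],0],
    [255,[-0.007,-0.035,0],0],
    [255,[-0.007,-0.035,0],0],
    [255,[-0.007,-0.035,0],0],
    [255,[-0.006,-0.03,0],0],
  ],
)

```text
time: 4.2
tool_pos: [0.5573, -0.0352, 0.1615]
tcp_rot: [-0.181, -3.115, 0.009]
wrist_force: [-0.2, 1.0, -1.1]
width: 0.178
```

Emit:
servo_tool(
  moves=[
    [255,[0,0,0],0],
    [255,[0,0,0],-0.075],
    [255,[0,0,0],-0.075],
    [255,[0,0,0],-0.075],
    [255,[0,0,0],-0.075],
    [255,[0,0,0],0],
    [255,[0,0,0],0],
    [255,[0,0,0],0],
  ],
)

```text
time: 4.87
tool_pos: [0.5512, -0.0414, 0.1519]
tcp_rot: [0.284, -3.091, 0.0]
wrist_force: [-0.6, -0.3, -1.6]
width: 0.178
```

```bash
python3 snap.py 3 side,220,140,400,280 top,220,170,420,290; python3 -c "
from h import *
go([.5655,-.075,.140],100.2)"
```

```text
t 4.97 pos [ 0.5514 -0.0414  0.1522] yang 100.52 tilt [-0.0375 -0.0036] F [ 0.58 -0.23 -1.36] w 0.181 q [-0.12  0.15  1.95 -0.01  1.09 -1.87]
d tool [-0.0082 -0.0356  0.0117] turn 0.0055
```

View pics/side3.png

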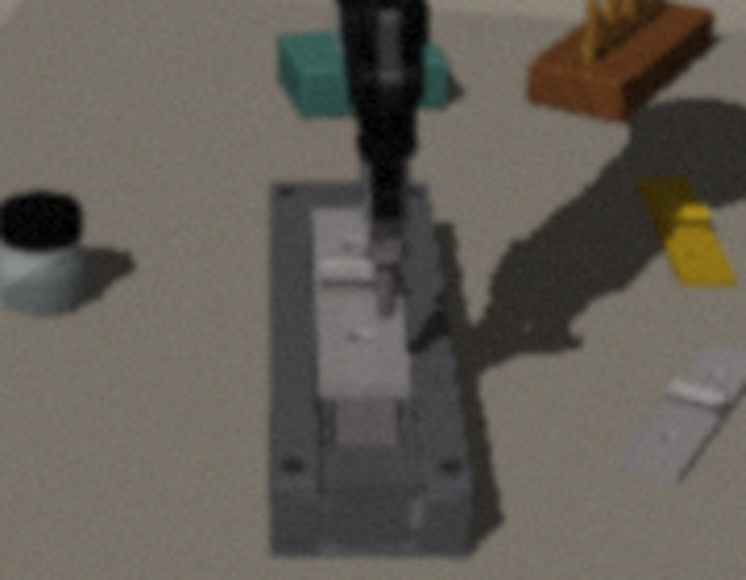

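View pics/top3.png

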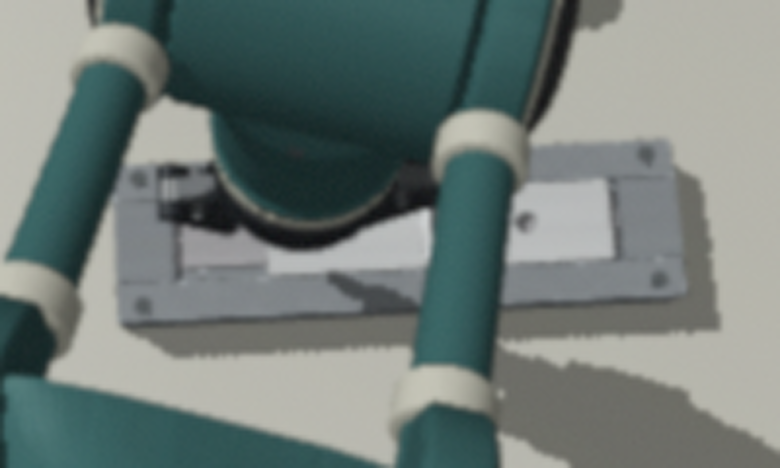

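```bash
cat >> h.py <<'E'
L=.0793
def tip(ox=0.,oy=0.):
    s,R=st();return s["tool_pos"]+R@np.array([ox-.0095*L,oy,L])
E
python3 -c "
from h import *
s=load('side3');p=tip();print(p, proj(s,p)); k=580/140
for h in((357,340),(348,247)): print(ray(s,220+(h[0]+.5)/k-.5,140+(h[1]+.5)/k-.5,.042))
print('tip seen',ray(s,220+385.5/k-.5,140+311.5/k-.5,p[2]))
t=load('top3');k=580/120 if 580/120<3.9 else 3.9
print('hb top',ray(t,220+(526.5)/k-.5,170+(221.5)/k-.5,.042))
"
```

```text
[ 0.54912887 -0.04157406  0.07288071] [312.12573701 216.54491002]
[ 0.56556445 -0.07365885  0.042     ]
[ 0.58500485 -0.1749798   0.042     ]
tip seen [ 0.54931749 -0.0494265   0.07288071]
hb top [ 0.58221142 -0.17283136  0.042     ]
```

Run:
```python
from h import *
c=load("side3");x0,y0,x1,y1=285,180,335,235
cv2.imwrite("pics/s3z.png",cv2.resize(cv2.convertScaleAbs(cv2.cvtColor(c["pixels"][y0:y1,x0:x1],cv2.COLOR_RGB2BGR),alpha=1.6),None,fx=10,fy=10,interpolation=2))
```

```text
(no output)
```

View pics/s3z.png

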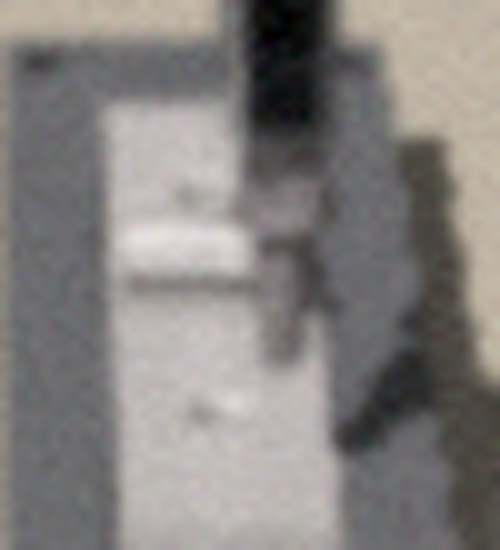

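Emit:
servo_tool(
  moves=[
    [255,[-0.002,-0.006,0],0],
    [255,[-0.002,-0.007,0.001],0],
    [255,[-0.002,-0.007,0.002],0],
    [255,[-0.001,-0.006,0.003],0],
    [255,[-0.001,-0.004,0.003],0],
    [255,[0,0,0.002],0],
    [255,[0,0,0],0],
    [255,[0,0,0],0],
  ],
)

```text
time: 5.63
tool_pos: [0.5664, -0.0733, 0.1395]
tcp_rot: [0.28, -3.092, 0.001]
wrist_force: [0.3, -0.7, -1.0]
width: 0.176
```

```bash
python3 snap.py 4 side,285,180,335,235; python3 -c "
from h import *
s,R=st();p=tip();print('tip',p.round(4),'d to hole',(R.T@(np.array([.5634,-.0742,.042])-p)).round(4),proj(load('side4'),p))
go([.5655,-.075,.140],100.2)"
```

```text
tip [ 0.564  -0.0734  0.0602] d to hole [ 0.0001 -0.0007  0.0182] [306.74959156 214.06575319]
t 5.68 pos [ 0.5662 -0.0732  0.1394] yang 100.35 tilt [-0.0369 -0.004 ] F [-0.96 -0.27 -0.76] w 0.18 q [-0.17  0.19  1.92 -0.01  1.07 -1.91]
d tool [ 0.0011 -0.0016 -0.0005] turn 0.0025
```

View pics/side4.png

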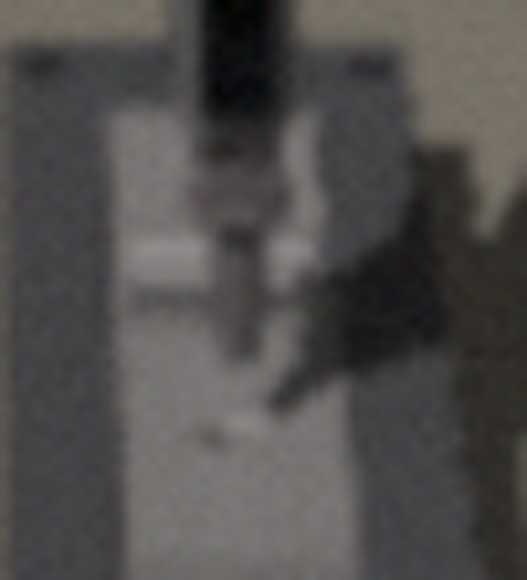

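```bash
python3 -c "
from h import *
c=load('side4');print(proj(c,[.5634,-.0742,.042]),proj(c,[.564,-.0734,.042]),proj(c,[.566,-.0734,.042]),proj(c,[.564,-.0704,.042]))"
```

```text
[306.8688627  221.66130366] [306.52629269 221.81942083] [305.56623725 221.73002064] [306.32081413 222.51491782]
```

Emit:
servo_tool(
  moves=[
    [255,[-0.0005,-0.001,0.003],0],
    [255,[0,-0.0005,0.004],0],
    [255,[0,0,0.003],0],
    [255,[0,0,0.003],0],
    [255,[0,0,0.002],0],
    [255,[0,0,0.002],0],
    [255,[0,0,0.001],0],
    [255,[0,0,0],0],
  ],
)

```text
time: 6.35
tool_pos: [0.5658, -0.0737, 0.1194]
tcp_rot: [0.282, -3.091, 0.0]
wrist_force: [-0.9, -0.3, -0.6]
width: 0.176
```

```bash
cat > r.py <<'E'
from h import *
s,R=st();p=tip();print('tip',p.round(4),'d hole',(R.T@(np.array([.5634,-.0742,.042])-p)).round(4));go([0,0,0],100.2)
E
python3 r.py; python3 snap.py 5 side,285,180,335,235
```

```text
tip [ 0.5636 -0.0739  0.0401] d hole [ 0.0003 -0.0003 -0.0019]
t 6.35 pos [ 0.5658 -0.0737  0.1194] yang 100.42 tilt [-0.0373 -0.0036] F [-0.88 -0.34 -0.61] w 0.176 q [-0.17  0.21  1.94 -0.01  1.03 -1.91]
d tool [0.5383 0.1744 0.1402] turn 0.0038
```

View pics/side5.png

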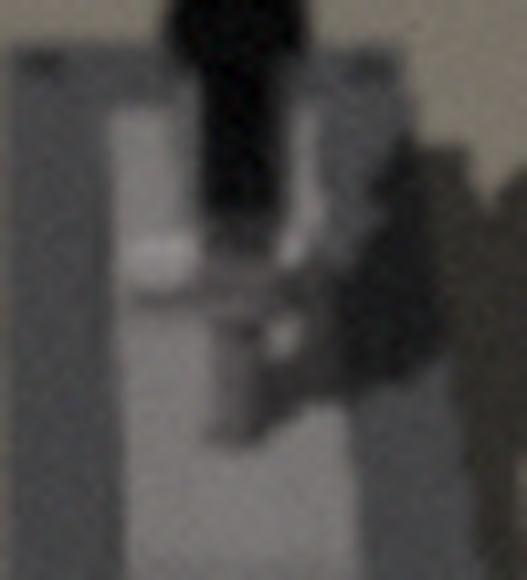

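The tip now sits at the hole mouth with no contact force. I'll feel downwards in small steps.

Emit:
servo_tool(
  moves=[
    [255,[0,0,0.0015],0],
    [255,[0,0,0.0015],0],
    [255,[0,0,0.0015],0],
    [255,[0,0,0.001],0],
    [255,[0,0,0.001],0],
    [255,[0,0,0.001],0],
    [255,[0,0,0.001],0],
    [255,[0,0,0],0],
  ],
)

```text
time: 7.07
tool_pos: [0.5666, -0.0739, 0.1123]
tcp_rot: [0.282, -3.093, 0.001]
wrist_force: [-0.3, -0.4, -1.0]
width: 0.177
```

```bash
python3 r.py
```

```text
tip [ 0.5645 -0.074   0.033 ] d hole [ 0.0015  0.0001 -0.0089]
t 7.07 pos [ 0.5666 -0.0739  0.1123] yang 100.42 tilt [-0.0351 -0.0039] F [-0.29 -0.38 -1.03] w 0.177 q [-0.17  0.22  1.94 -0.01  1.01 -1.91]
d tool [0.5396 0.1748 0.1318] turn 0.0038
```

Emit:
servo_tool(
  moves=[
    [255,[0,0,0.001],0],
    [255,[0,0,0.001],0],
    [255,[0,0,0.001],0],
    [255,[0,0,0.001],0],
    [255,[0,0,0.001],0],
    [255,[0,0,0.001],0],
    [255,[0,0,0.001],0],
    [255,[0,0,0.001],0],
  ],
)

```text
time: 7.73
tool_pos: [0.5671, -0.0739, 0.112]
tcp_rot: [0.282, -3.094, 0.001]
wrist_force: [-2.0, 0.6, 6.1]
width: 0.177
```

```bash
python3 r.py
```

```text
tip [ 0.5651 -0.0741  0.0327] d hole [ 0.002   0.0002 -0.0092]
t 7.73 pos [ 0.5671 -0.0739  0.112 ] yang 100.42 tilt [-0.0346 -0.004 ] F [-2.04  0.61  6.14] w 0.177 q [-0.17  0.22  1.94 -0.01  1.01 -1.91]
d tool [0.5402 0.175  0.1312] turn 0.0038
```

Strip contact is at TCP z = 0.112, with about 7 N per mm of shift. Next I'll centre across the channel by feeling the hole's two walls.

Emit:
servo_tool(
  moves=[
    [255,[-0.001,0,-0.001],0],
    [255,[-0.001,0,0],0],
    [255,[-0.001,0,0],0],
    [255,[-0.001,0,0],0],
    [255,[-0.001,0,0],0],
    [255,[-0.001,0,0],0],
    [255,[-0.001,0,0],0],
    [255,[-0.001,0,0],0],
  ],
)

```text
time: 8.4
tool_pos: [0.57, -0.0736, 0.112]
tcp_rot: [0.282, -3.08, 0.002]
wrist_force: [-4.6, -1.2, 4.8]
width: 0.178
```

```bash
python3 r.py
```

```text
tip [ 0.5669 -0.074   0.0328] d hole [ 0.0039  0.0004 -0.009 ]
t 8.4 pos [ 0.57   -0.0736  0.112 ] yang 100.47 tilt [-0.0482 -0.0059] F [-4.56 -1.23  4.76] w 0.178 q [-0.16  0.23  1.92 -0.02  1.03 -1.91]
d tool [0.541  0.1757 0.139 ] turn 0.0047
```

Emit:
servo_tool(
  moves=[
    [255,[0.001,0,0],0],
    [255,[0.001,0,0],0],
    [255,[0.001,0,0],0],
    [255,[0.001,0,0],0],
    [255,[0.001,0,0],0],
    [255,[0.001,0,0],0],
    [255,[0.001,0,0],0],
    [255,[0.001,0,0],0],
  ],
)

```text
time: 9.07
tool_pos: [0.5653, -0.0744, 0.1122]
tcp_rot: [0.282, -3.089, 0.002]
wrist_force: [1.1, -0.3, -1.6]
width: 0.174
```

```bash
python3 r.py
```

```text
tip [ 0.5629 -0.0746  0.0329] d hole [-0.0002  0.0004 -0.0091]
t 9.07 pos [ 0.5653 -0.0744  0.1122] yang 100.43 tilt [-0.0397 -0.0046] F [ 1.07 -0.26 -1.59] w 0.174 q [-0.17  0.22  1.94 -0.01  1.02 -1.91]
d tool [0.5376 0.1752 0.1342] turn 0.0041
```

Emit:
servo_tool(
  moves=[
    [255,[0.0005,0,-0.0005],0],
    [255,[0.001,0,0],0],
    [255,[0.001,0,0],0],
    [255,[0.001,0,0],0],
    [255,[0.001,0,0],0],
    [255,[0.001,0,0],0],
    [255,[0.001,0,0],0],
    [255,[0.001,0,0],0],
  ],
)

```text
time: 9.73
tool_pos: [0.5628, -0.0752, 0.1144]
tcp_rot: [0.282, -3.102, 0.002]
wrist_force: [5.8, 0.6, -3.3]
width: 0.174
```

```bash
python3 r.py
```

```text
tip [ 0.5615 -0.0754  0.0351] d hole [-0.0019  0.0008 -0.0069]
t 9.73 pos [ 0.5628 -0.0752  0.1144] yang 100.38 tilt [-0.0262 -0.0036] F [ 5.83  0.63 -3.34] w 0.174 q [-0.17  0.21  1.95 -0.01  1.01 -1.92]
d tool [0.5369 0.1752 0.1288] turn 0.0031
```

Emit:
servo_tool(
  moves=[
    [255,[-0.0015,0,0],0],
    [255,[-0.001,0,0.001],0],
    [255,[-0.0005,0,0.001],0],
    [255,[0,0,0.001],0],
    [255,[0,0.001,0.0008],0],
    [255,[0,0.0015,0.0008],0],
    [255,[0,0.0015,0.0008],0],
    [255,[0,0.0015,0.0008],0],
  ],
)

```text
time: 10.4
tool_pos: [0.564, -0.0731, 0.112]
tcp_rot: [0.285, -3.099, 0.014]
wrist_force: [-0.4, -5.6, 5.5]
width: 0.18
```

```bash
python3 r.py
```

```text
tip [ 0.5625 -0.0739  0.0328] d hole [-0.0005 -0.0005 -0.0093]
t 10.4 pos [ 0.564  -0.0731  0.112 ] yang 100.52 tilt [-0.0288 -0.0114] F [-0.39 -5.57  5.54] w 0.18 q [-0.16  0.21  1.95 -0.02  1.   -1.91]
d tool [0.5376 0.1755 0.1274] turn 0.0055
```

Emit:
servo_tool(
  moves=[
    [255,[-0.0008,0.002,0.0006],0],
    [255,[-0.0008,0.002,0.0006],0],
    [255,[0,0.002,0.0006],0],
    [255,[0,0.002,0.0006],0],
    [255,[0,0.002,0.0006],0],
    [255,[0,0.002,0.0006],0],
    [255,[0,0.002,0.0006],0],
    [255,[0,0.002,0.0006],0],
  ],
)

```text
time: 11.07
tool_pos: [0.5644, -0.0641, 0.112]
tcp_rot: [0.291, -3.101, 0.037]
wrist_force: [0.3, -5.5, 5.5]
width: 0.177
```

```bash
python3 r.py; python3 snap.py 6 side,275,175,340,280
```

```text
tip [ 0.5633 -0.066   0.0328] d hole [ 0.0017 -0.0082 -0.009 ]
t 11.07 pos [ 0.5644 -0.0641  0.112 ] yang 100.72 tilt [-0.0241 -0.0263] F [ 0.29 -5.52  5.5 ] w 0.177 q [-0.14  0.21  1.96 -0.04  1.   -1.88]
d tool [0.5394 0.1703 0.1238] turn 0.0091
```

View pics/side6.png

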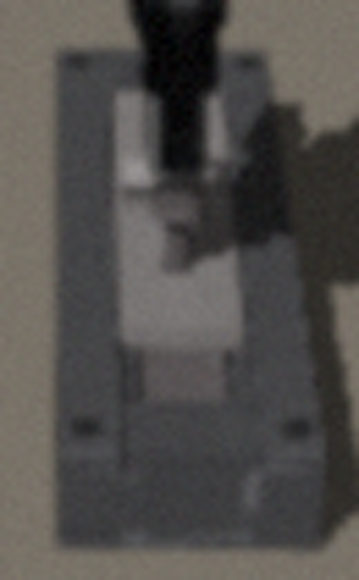

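Emit:
servo_tool(
  moves=[
    [255,[0,0.003,0.0005],0],
    [255,[0,0.003,0.0005],0],
    [255,[0,0.003,0.0005],0],
    [255,[0,0.0025,0.0005],0],
    [255,[0,0.0025,0.0005],0],
    [255,[0,0.0025,0.0005],0],
    [255,[0,0.001,0.0005],0],
    [255,[0,0,0.0005],0],
  ],
)

```text
time: 11.78
tool_pos: [0.5627, -0.0523, 0.112]
tcp_rot: [0.296, -3.104, 0.059]
wrist_force: [-0.5, -1.2, 6.2]
width: 0.178
```

```bash
python3 r.py
```

```text
tip [ 0.5619 -0.0553  0.0327] d hole [ 0.0024 -0.0192 -0.0085]
t 11.78 pos [ 0.5627 -0.0523  0.112 ] yang 100.93 tilt [-0.0195 -0.0396] F [-0.5  -1.25  6.21] w 0.178 q [-0.11  0.2   1.97 -0.05  0.99 -1.85]
d tool [0.5396 0.1619 0.1208] turn 0.0127
```

Emit:
servo_tool(
  moves=[
    [255,[0.0008,0,0.0003],0],
    [255,[0.0005,0.002,0.0005],0],
    [255,[0,0.003,0.0005],0],
    [255,[0,0.0025,0.0005],0],
    [255,[0,0.0025,0.0005],0],
    [255,[0,0.002,0.0005],0],
    [255,[0,0.001,0.0005],0],
    [255,[0,0,0.0005],0],
  ],
)

```text
time: 12.45
tool_pos: [0.5595, -0.0413, 0.1084]
tcp_rot: [0.299, -3.106, 0.068]
wrist_force: [0.7, -3.9, 2.4]
width: 0.173
```

```bash
cat >> r.py <<'E'
r=p[:2]-[.5685,-.1025];print("bed xy tip",(r@[.984,.178]).round(4),(r@[-.178,.984]).round(4))
E
python3 r.py
```

```text
tip [ 0.5589 -0.0448  0.0292] d hole [ 0.0015 -0.0303 -0.0115]
t 12.45 pos [ 0.5595 -0.0413  0.1084] yang 101.03 tilt [-0.0166 -0.0453] F [ 0.72 -3.94  2.4 ] w 0.173 q [-0.09  0.2   1.98 -0.06  0.98 -1.82]
d tool [0.5386 0.152  0.1157] turn 0.0145
bed xy tip 0.0009 0.0585
```

The tip dropped below the strip face (z is now 0.029, against 0.033). I'll stop sliding, ease back in y and push down gently.

Emit:
servo_tool(
  moves=[
    [255,[0,-0.001,0.001],0],
    [255,[0,-0.0005,0.0015],0],
    [255,[0,0,0.0015],0],
    [255,[0,0,0.0015],0],
    [255,[0,0,0.0015],0],
    [255,[0,0,0.0015],0],
    [255,[0,0,0.0015],0],
    [255,[0,0,0.0015],0],
  ],
)

```text
time: 13.12
tool_pos: [0.5595, -0.0432, 0.0947]
tcp_rot: [0.299, -3.105, 0.067]
wrist_force: [0.7, -3.4, 1.5]
width: 0.174
```

```bash
python3 r.py
```

```text
tip [ 0.5589 -0.0466  0.0155] d hole [ 0.0015 -0.029  -0.0253]
t 13.12 pos [ 0.5595 -0.0432  0.0947] yang 101.01 tilt [-0.0169 -0.0446] F [ 0.75 -3.37  1.54] w 0.174 q [-0.09  0.21  1.99 -0.06  0.95 -1.82]
d tool [0.5386 0.153  0.1021] turn 0.0142
bed xy tip 0.0006 0.0567
```

Emit:
servo_tool(
  moves=[
    [255,[0,-0.0005,0.0015],0],
    [255,[0,-0.0005,0.0015],0],
    [255,[0,0,0.0015],0],
    [255,[0,0,0.0015],0],
    [255,[0,0,0.001],0],
    [255,[0,0,0.001],0],
    [255,[0,0,0.001],0],
    [255,[0,0,0.001],0],
  ],
)

```text
time: 13.78
tool_pos: [0.5596, -0.0438, 0.0893]
tcp_rot: [0.297, -3.104, 0.064]
wrist_force: [-0.9, -1.7, 7.8]
width: 0.176
```

```bash
python3 r.py
```

```text
tip [ 0.5588 -0.047   0.0101] d hole [ 0.0015 -0.0288 -0.0308]
t 13.78 pos [ 0.5596 -0.0438  0.0893] yang 100.97 tilt [-0.0189 -0.0428] F [-0.92 -1.68  7.83] w 0.176 q [-0.1   0.22  1.99 -0.05  0.95 -1.83]
d tool [0.5386 0.1528 0.0979] turn 0.0134
bed xy tip 0.0003 0.0563
```

The collar is home: TCP z is 0.0893 as predicted, with 8 N upwards. Releasing and going up.

Emit:
servo_tool(
  moves=[
    [255,[0,0,-0.0005],0],
    [120,[0,0,0],0],
    [120,[0,0,0],0],
    [120,[0,0,0],0],
    [120,[0,0,0],0],
    [120,[0,0,-0.005],0],
    [120,[0,0,-0.012],0],
    [120,[0,0,-0.015],0],
  ],
)

```text
time: 14.45
tool_pos: [0.5528, -0.0396, 0.1166]
tcp_rot: [0.294, -3.087, 0.052]
wrist_force: [0.5, -1.1, 0.2]
width: 0.533
```

Emit:
servo_tool(
  moves=[
    [120,[0,0,-0.015],0],
    [120,[0,0,-0.015],0],
    [120,[0,0.02,-0.012],0],
    [120,[0,0.03,0],0],
    [120,[0,0.035,0],0],
    [120,[0,0.035,0],0],
    [120,[0,0.03,0],0],
    [120,[0,0.01,0],0],
  ],
)

```text
time: 15.12
tool_pos: [0.5292, 0.1226, 0.1697]
tcp_rot: [0.282, -3.104, 0.052]
wrist_force: [0.3, 0.0, -0.7]
width: 0.529
```

```bash
python3 r.py; python3 snap.py 7 side,225,160,385,280 top,220,170,420,290
```

```text
tip [0.5282 0.1199 0.0904] d hole [-0.001  -0.1957  0.0545]
t 15.12 pos [0.5292 0.1226 0.1697] yang 100.42 tilt [-0.021  -0.0356] F [ 0.26  0.01 -0.7 ] w 0.529 q [ 0.2   0.1   1.96 -0.03  1.11 -1.54]
d tool [ 0.5378 -0.0196  0.185 ] turn 0.0038
bed xy tip -0.0 0.226
```

View pics/side7.png

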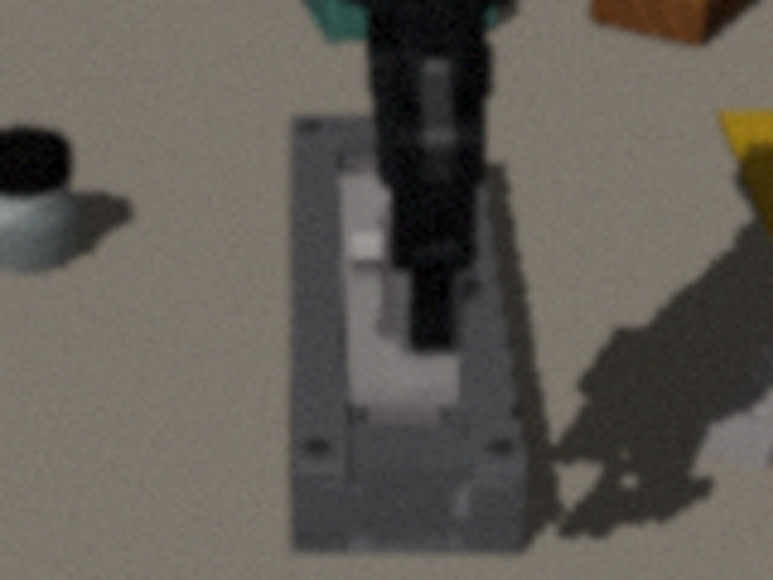

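View pics/top7.png

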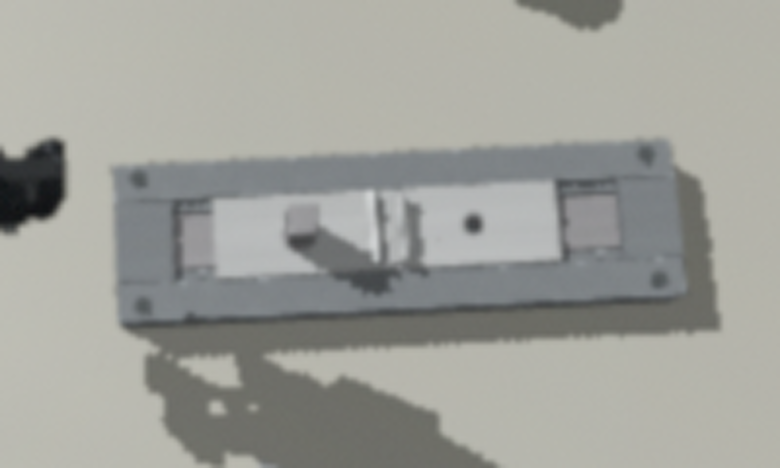

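The top view shows the pin standing upright in hole_a at (302,218), with hole_b clear at (473,223). The side view is blocked by the arm. I'll check the spacing and move to the bolt.

Run:
```python
from h import *
t=load("top7");k=3.9
a=ray(t,220+302.5/k-.5,170+219/k-.5,.098);b=ray(t,220+473.5/k-.5,170+223.5/k-.5,.042)
print(a.round(4),b.round(4),np.linalg.norm((a-b)[:2]))
P=cloud(t);print("depth pin top",P[int(170+219/k),int(220+302/k)].round(4))
go([.600,.2377,.13],82)
```

```text
[ 0.5584 -0.0465  0.098 ] [ 0.5772 -0.1433  0.042 ] 0.0986612533046631
depth pin top [ 0.5575 -0.0464  0.0991]
t 15.22 pos [0.5298 0.1211 0.1696] yang 100.5 tilt [-0.0206 -0.037 ] F [ 0.58 -0.22 -0.35] w 0.533 q [ 0.2   0.11  1.96 -0.04  1.11 -1.54]
d tool [-0.0913  0.1031  0.0338] turn 0.3228
```

Emit:
servo_tool(
  moves=[
    [60,[0,0,0],0.107],
    [60,[0,0,0],0.107],
    [60,[0,0,0],0.107],
    [60,[-0.009,0.02,0.002],0],
    [60,[-0.012,0.026,0.005],0],
    [60,[-0.012,0.026,0.005],0],
    [60,[-0.009,0.018,0.005],0],
    [60,[-0.004,0.008,0],0],
  ],
)

```text
time: 15.88
tool_pos: [0.5943, 0.2015, 0.1514]
tcp_rot: [-0.252, -3.116, 0.07]
wrist_force: [0.1, 1.0, 0.4]
width: 0.766
```

```bash
python3 -c "
from h import *
go([.600,.2377,.072],82)"
```

```text
t 15.88 pos [0.5943 0.2015 0.1514] yang 80.78 tilt [-0.0178 -0.0434] F [0.11 0.98 0.38] w 0.766 q [ 0.31  0.28  1.79 -0.04  1.11 -1.09]
d tool [-0.0007  0.0402  0.0776] turn -0.0212
```

Emit:
servo_tool(
  moves=[
    [60,[0,0.012,0.003],-0.02],
    [60,[0,0.012,0.008],0],
    [60,[0,0.008,0.01],0],
    [60,[0,0.003,0.01],0],
    [60,[0,0,0.008],0],
    [60,[0,0,0.003],0],
    [60,[0,0,0],0],
    [60,[0,0,0],0],
  ],
)

```text
time: 16.55
tool_pos: [0.5978, 0.2324, 0.1025]
tcp_rot: [-0.219, -3.114, 0.076]
wrist_force: [0.1, -0.3, -0.1]
width: 0.762
```

```bash
python3 snap.py 8 side,200,220,350,350; python3 -c "
from h import *
go([.600,.2377,.072],82)"
```

```text
t 16.6 pos [0.5978 0.2323 0.1026] yang 81.97 tilt [-0.0221 -0.0473] F [-0.84 -0.61 -0.31] w 0.764 q [ 0.35  0.35  1.79 -0.04  1.04 -1.06]
d tool [-0.0019  0.0071  0.0302] turn -0.0006
```

View pics/side8.png

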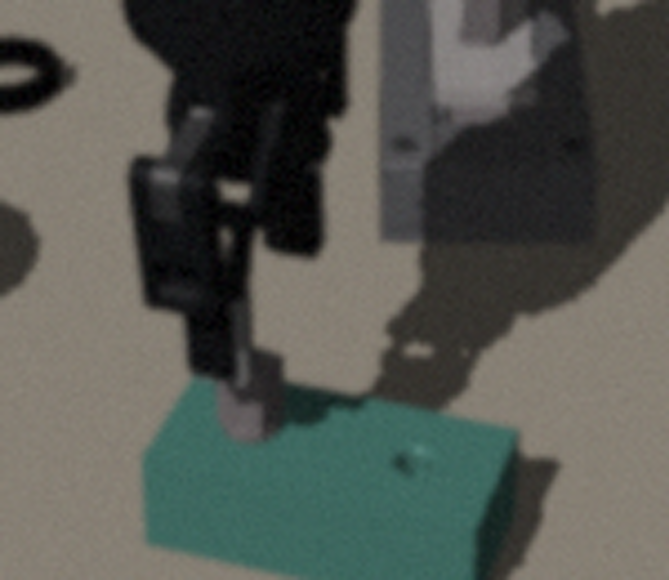

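```bash
python3 -c "
from h import *
c=load('side8');s,R=st();k=580/130 if 580/130<780/150 else 5.2
f=lambda X:((proj(c,X)-[200,220]+.5)*k).round(0)
for w in(.010,-.010,.011): print('fingertip corner',f(s['tool_pos']+R@[w,.0325,.0215]))
print('bolt top',f([.6,.2375,.068]),'collar',f([.6,.2375,.044]),f([.59,.2375,.044]),f([.61,.2375,.044]))"
```

```text
fingertip corner [255. 387.]
fingertip corner [199. 376.]
fingertip corner [258. 388.]
bolt top [250. 363.] collar [252. 418.] [280. 421.] [224. 414.]
```

Emit:
servo_tool(
  moves=[
    [60,[-0.0005,0.003,0.003],0],
    [60,[-0.0005,0.003,0.006],0],
    [60,[0,0.001,0.007],0],
    [60,[0,0,0.006],0],
    [60,[0,0,0.003],0],
    [60,[0,0,0.001],0],
    [60,[0,0,0],0],
    [60,[0,0,0],0],
  ],
)

```text
time: 17.27
tool_pos: [0.6003, 0.238, 0.075]
tcp_rot: [-0.221, -3.116, 0.075]
wrist_force: [0.3, -0.5, 0.0]
width: 0.766
```

```bash
python3 -c "
from h import *
go([.600,.2377,.072],82)"
```

```text
t 17.27 pos [0.6003 0.238  0.075 ] yang 81.91 tilt [-0.0198 -0.0466] F [ 0.3  -0.53  0.04] w 0.766 q [ 0.36  0.39  1.79 -0.04  0.99 -1.05]
d tool [ 0.0002 -0.0002  0.003 ] turn -0.0016
```

Emit:
servo_tool(
  moves=[
    [60,[0,0,0.002],0],
    [60,[0,0,0],0],
    [255,[0,0,0],0],
    [255,[0,0,0],0],
    [255,[0,0,0],0],
    [255,[0,0,0],0],
    [255,[0,0,0],0],
    [255,[0,0,0],0],
  ],
  newtons=60,
)

```text
time: 17.93
tool_pos: [0.6009, 0.2385, 0.0742]
tcp_rot: [-0.222, -3.118, 0.072]
wrist_force: [-0.1, 0.2, -0.1]
width: 0.198
```

```bash
python3 -c "
from h import *
go([.600,.2377,.15],82)"
```

```text
t 17.93 pos [0.6009 0.2385 0.0742] yang 81.88 tilt [-0.0179 -0.0451] F [-0.14  0.23 -0.13] w 0.198 q [ 0.36  0.39  1.79 -0.04  0.99 -1.05]
d tool [ 0.0017 -0.0045 -0.0757] turn -0.0021
```

Bolt gripped (about 17 mm reading, in line with 18 mm). Lift it.

Emit:
servo_tool(
  moves=[
    [255,[0,0,-0.01],0],
    [255,[0,0,-0.015],0],
    [255,[0,0,-0.018],0],
    [255,[0,0,-0.018],0],
    [255,[0,0,-0.018],0],
    [255,[0,0,-0.01],0],
    [255,[0,0,0],0],
    [255,[0,0,0],0],
  ],
)

```text
time: 18.6
tool_pos: [0.6019, 0.2422, 0.1682]
tcp_rot: [-0.221, -3.117, 0.075]
wrist_force: [-0.3, -0.1, -1.1]
width: 0.192
```

```bash
python3 -c "
from h import *
go([.5772,-.1433,.17],10.2)"; python3 snap.py 9 side,200,220,350,350
```

```text
t 18.6 pos [0.6019 0.2422 0.1682] yang 81.91 tilt [-0.0193 -0.0465] F [-0.27 -0.15 -1.11] w 0.192 q [ 0.36  0.3   1.72 -0.04  1.15 -1.05]
d tool [-0.03   -0.3848  0.0166] turn 1.2516
```

View pics/side9.png

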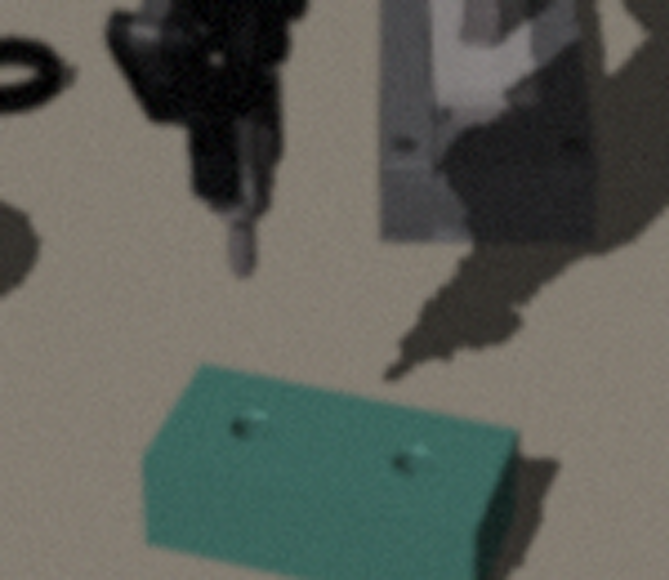

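Emit:
servo_tool(
  moves=[
    [255,[-0.003,-0.03,-0.004],0],
    [255,[-0.003,-0.035,-0.003],0],
    [255,[-0.003,-0.035,-0.002],0],
    [255,[-0.003,-0.035,-0.002],0],
    [255,[-0.003,-0.035,-0.002],0],
    [255,[-0.003,-0.035,-0.002],0],
    [255,[-0.003,-0.035,-0.002],0],
    [255,[-0.003,-0.035,-0.002],0],
  ],
)

```text
time: 19.32
tool_pos: [0.5814, -0.0358, 0.1888]
tcp_rot: [-0.2, -3.102, 0.075]
wrist_force: [1.0, -0.5, -0.6]
width: 0.195
```

```bash
python3 -c "
from h import *
go([.5772,-.1433,.17],10.2)"
```

```text
t 19.32 pos [ 0.5814 -0.0358  0.1888] yang 82.67 tilt [-0.0355 -0.046 ] F [ 0.96 -0.53 -0.59] w 0.195 q [-0.08  0.16  1.86 -0.05  1.16 -1.5 ]
d tool [-0.0102 -0.1061  0.0238] turn 1.2649
```

Emit:
servo_tool(
  moves=[
    [255,[-0.002,-0.025,0],0],
    [255,[-0.002,-0.025,0],0],
    [255,[-0.002,-0.02,0],0],
    [255,[-0.001,-0.014,0],0],
    [255,[0,-0.005,0],0],
    [255,[0,0,0],0.1],
    [255,[0,0,0],0.12],
    [255,[0,0,0],0.12],
  ],
)

```text
time: 19.98
tool_pos: [0.5684, -0.137, 0.1825]
tcp_rot: [-0.751, -3.007, 0.087]
wrist_force: [-1.0, 0.1, -0.7]
width: 0.193
```

Emit:
servo_tool(
  moves=[
    [255,[0,0,0],0.12],
    [255,[0,0,0],0.12],
    [255,[0,0,0],0.12],
    [255,[0,0,0],0.12],
    [255,[0,0,0],0.12],
    [255,[0,0,0],0.12],
    [255,[0,0,0],0.12],
    [255,[0,0,0],0.02],
  ],
)

```text
time: 20.65
tool_pos: [0.5627, -0.1305, 0.1719]
tcp_rot: [-1.99, -2.39, 0.115]
wrist_force: [-0.1, 0.2, -0.3]
width: 0.194
```

```bash
python3 snap.py 10 side,275,160,345,240 ; python3 -c "
from h import *
go([.5772,-.1433,.13],10.2)"
```

```text
t 20.7 pos [ 0.5624 -0.1303  0.1716] yang 10.5 tilt [-0.0704 -0.0373] F [-0.71 -0.35 -0.66] w 0.198 q [-0.24  0.19  1.86 -0.06  1.15 -0.4 ]
d tool [-0.0145  0.0153  0.0409] turn 0.0052
```

View pics/side10.png

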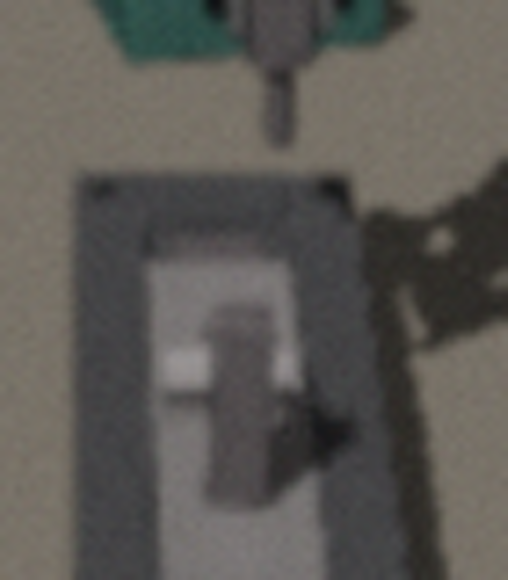

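```bash
cat > b.py <<'E'
from h import *
import sys
LB=.0622
s,R=st();p=s["tool_pos"]+R@np.array([-.0114*LB,0,LB])
H=np.array([.5768,-.1443,.042])
print('bolt tip',p.round(4),'d hole',(R.T@(H-p)).round(4));go([0,0,0],10.2)
if len(sys.argv)>1:
    c=load(sys.argv[1]);print(proj(c,p),'hole',proj(c,H))
E
python3 b.py side10
```

```text
bolt tip [ 0.5582 -0.1333  0.1096] d hole [-0.0126  0.0214  0.0665]
t 20.7 pos [ 0.5624 -0.1303  0.1716] yang 10.5 tilt [-0.0704 -0.0373] F [-0.71 -0.35 -0.66] w 0.198 q [-0.24  0.19  1.86 -0.06  1.15 -0.4 ]
d tool [ 0.2356 -0.5147  0.2058] turn 0.0052
[314.18491286 180.25864019] hole [305.2953867  205.76564483]
```

Emit:
servo_tool(
  moves=[
    [255,[-0.003,0.004,0.003],0],
    [255,[-0.003,0.005,0.006],0],
    [255,[-0.002,0.004,0.008],0],
    [255,[-0.001,0.003,0.008],0],
    [255,[0,0.001,0.008],0],
    [255,[0,0,0.005],0],
    [255,[0,0,0],0],
    [255,[0,0,0],0],
  ],
)

```text
time: 21.37
tool_pos: [0.5778, -0.1362, 0.1237]
tcp_rot: [-1.976, -2.392, 0.118]
wrist_force: [1.1, -0.2, 0.0]
width: 0.19
```

```bash
python3 snap.py 11 side,285,160,335,220 ; python3 b.py side11
```

```text
bolt tip [ 0.5729 -0.139   0.0617] d hole [-0.0056  0.0045  0.0195]
t 21.42 pos [ 0.5776 -0.1361  0.1237] yang 10.83 tilt [-0.0774 -0.0351] F [ 0.31  0.29 -0.75] w 0.194 q [-0.24  0.27  1.86 -0.06  1.08 -0.4 ]
d tool [ 0.2455 -0.5297  0.1632] turn 0.0109
[306.97777348 198.90273986] hole [305.2953867  205.76564483]
```

View pics/side11.png

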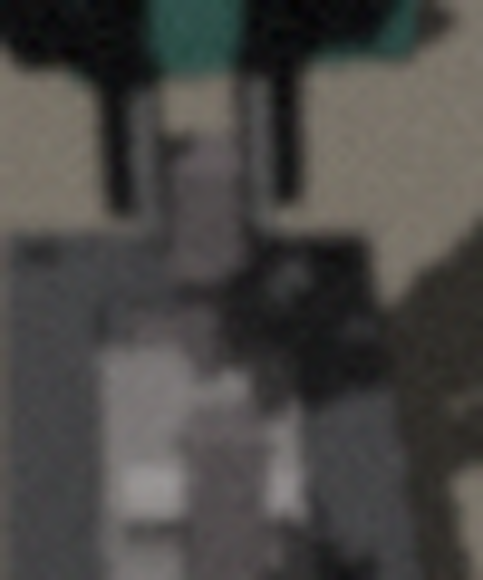

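Emit:
servo_tool(
  moves=[
    [255,[-0.002,0.0005,0.001],0],
    [255,[-0.002,0.0005,0.003],0],
    [255,[-0.0005,0,0.003],0],
    [255,[0,0,0.003],0],
    [255,[0,0,0.002],0],
    [255,[0,0,0.001],0],
    [255,[0,0,0],0],
    [255,[0,0,0],0],
  ],
)

```text
time: 22.08
tool_pos: [0.5794, -0.1418, 0.1115]
tcp_rot: [-1.978, -2.394, 0.116]
wrist_force: [1.1, 0.3, -1.5]
width: 0.196
```

```bash
sed -i 's/\[-.0114\*LB,0,LB\]/[-.0114*LB,.047*LB,LB]/' b.py; python3 snap.py 12 side,285,160,335,220 top,300,195,380,255; python3 b.py side12
```

```text
bolt tip [ 0.5779 -0.1442  0.0494] d hole [ 0.0003 -0.0005  0.0074]
t 22.18 pos [ 0.5795 -0.1418  0.1116] yang 10.81 tilt [-0.0739 -0.036 ] F [ 1.37 -0.5  -0.34] w 0.192 q [-0.25  0.28  1.87 -0.06  1.06 -0.41]
d tool [ 0.2512 -0.532   0.1489] turn 0.0106
[304.89163211 202.73154384] hole [305.2953867  205.76564483]
```

View pics/side12.png

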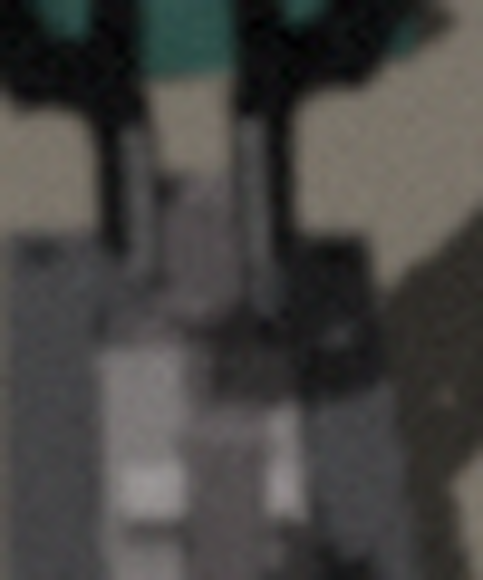

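View pics/top12.png

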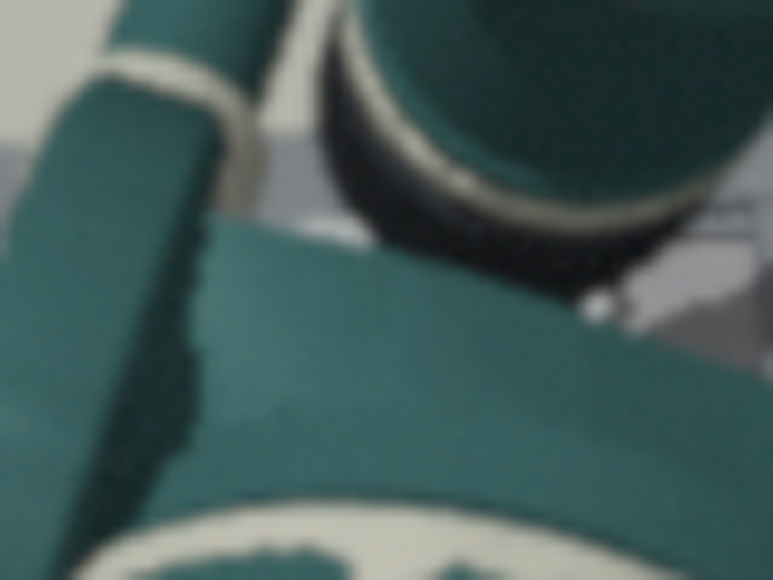

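The bolt tip is hidden behind the pin in the side view (collar at about px (305,192)), and the arm blocks the top view. I'll go down by feel in small, safe steps.

Emit:
servo_tool(
  moves=[
    [255,[0,0,0.0015],0],
    [255,[0,0,0.0015],0],
    [255,[0,0,0.0015],0],
    [255,[0,0,0.0015],0],
    [255,[0,0,0.0015],0],
    [255,[0,0,0.0015],0],
    [255,[0,0,0.001],0],
    [255,[0,0,0.001],0],
  ],
)

```text
time: 22.85
tool_pos: [0.579, -0.1422, 0.1]
tcp_rot: [-1.978, -2.395, 0.116]
wrist_force: [0.8, 0.0, -1.3]
width: 0.196
```

```bash
python3 b.py
```

```text
bolt tip [ 0.5774 -0.1446  0.0378] d hole [ 0.0003 -0.0009 -0.0042]
t 22.85 pos [ 0.579  -0.1422  0.1   ] yang 10.82 tilt [-0.073  -0.0362] F [ 0.79  0.02 -1.32] w 0.196 q [-0.25  0.3   1.87 -0.06  1.04 -0.41]
d tool [ 0.2514 -0.5324  0.1368] turn 0.0109
```

Already about 4 mm inside the hole with no contact force. Continuing down.

Emit:
servo_tool(
  moves=[
    [255,[0.0001,0.0001,0.0015],0],
    [255,[0.0001,0.0001,0.0015],0],
    [255,[0.0001,0.0001,0.0015],0],
    [255,[0.0001,0.0001,0.0015],0],
    [255,[0.0001,0.0001,0.0015],0],
    [255,[0.0001,0.0001,0.0015],0],
    [255,[0.0001,0.0001,0.0015],0],
    [255,[0.0001,0.0001,0.0015],0],
  ],
)

```text
time: 23.52
tool_pos: [0.5791, -0.1426, 0.0873]
tcp_rot: [-1.979, -2.396, 0.117]
wrist_force: [0.3, -0.5, -0.9]
width: 0.198
```

```bash
python3 b.py
```

```text
bolt tip [ 0.5776 -0.1451  0.0251] d hole [ 0.0005 -0.002  -0.0168]
t 23.52 pos [ 0.5791 -0.1426  0.0873] yang 10.84 tilt [-0.0721 -0.038 ] F [ 0.27 -0.49 -0.89] w 0.198 q [-0.25  0.31  1.88 -0.06  1.01 -0.41]
d tool [ 0.2519 -0.5335  0.1233] turn 0.0112
```

Now in the strip hole too (tip z is 0.025). About 11 mm to go.

Emit:
servo_tool(
  moves=[
    [255,[0.0001,0.0001,0.0015],0],
    [255,[0.0001,0.0001,0.0015],0],
    [255,[0.0001,0.0001,0.0015],0],
    [255,[0.0001,0.0001,0.0015],0],
    [255,[0.0001,0.0001,0.0015],0],
    [255,[0,0,0.001],0],
    [255,[0,0,0.001],0],
    [255,[0,0,0.001],0],
  ],
)

```text
time: 24.18
tool_pos: [0.5788, -0.143, 0.0763]
tcp_rot: [-1.979, -2.397, 0.118]
wrist_force: [-3.0, -0.4, 9.3]
width: 0.195
```

```bash
python3 b.py
```

```text
bolt tip [ 0.5773 -0.1456  0.0141] d hole [ 0.0007 -0.0024 -0.0279]
t 24.18 pos [ 0.5788 -0.143   0.0763] yang 10.84 tilt [-0.0722 -0.0389] F [-3.01 -0.4   9.26] w 0.195 q [-0.25  0.32  1.89 -0.07  0.99 -0.41]
d tool [ 0.2522 -0.5339  0.1122] turn 0.0112
```

The bolt is home: TCP z is 0.0763 against a predicted 0.0762, with 9 N upwards. Releasing and backing off.

Emit:
servo_tool(
  moves=[
    [255,[0,0,0.0005],0],
    [255,[0,0,-0.0005],0],
    [130,[0,0,0],0],
    [130,[0,0,0],0],
    [130,[0,0,0],0],
    [130,[0,0,0],0],
    [130,[0,0,-0.005],0],
    [130,[0,0,-0.012],0],
  ],
)

```text
time: 24.85
tool_pos: [0.578, -0.1406, 0.0913]
tcp_rot: [-1.976, -2.392, 0.119]
wrist_force: [-0.6, -0.1, -0.2]
width: 0.486
```

Emit:
servo_tool(
  moves=[
    [130,[0,0,-0.015],0],
    [130,[0,0,-0.018],0],
    [130,[0,0,-0.02],0],
    [130,[0,0,-0.02],0],
    [130,[0,0,-0.02],0],
    [130,[0,0,-0.015],0],
    [130,[0,0,0],0],
    [130,[0,0,0],0],
  ],
)

```text
time: 25.52
tool_pos: [0.5889, -0.1362, 0.2135]
tcp_rot: [-1.98, -2.397, 0.113]
wrist_force: [-0.3, 0.3, -0.5]
width: 0.492
```

Emit:
servo_tool(
  moves=[
    [130,[0.025,0,-0.005],0],
    [130,[0.035,0,0],0],
    [130,[0.038,0,0],0],
    [130,[0.038,0,0],0],
    [130,[0.038,0,0],0],
    [130,[0.035,0,0],0],
    [130,[0.02,0,0],0],
    [130,[0,0,0],0],
  ],
)

```text
time: 26.18
tool_pos: [0.5413, 0.0948, 0.2073]
tcp_rot: [-1.987, -2.386, 0.119]
wrist_force: [0.5, -1.3, -0.6]
width: 0.491
```

```bash
python3 b.py; python3 snap.py 13 side,275,160,345,240 top,240,195,405,265
```

```text
bolt tip [0.5396 0.0923 0.1451] d hole [-0.237   0.0023  0.1087]
t 26.18 pos [0.5413 0.0948 0.2073] yang 10.4 tilt [-0.0753 -0.0371] F [ 0.49 -1.25 -0.62] w 0.491 q [ 0.14  0.11  1.88 -0.03  1.23 -0.03]
d tool [ 0.0102 -0.5309  0.2508] turn 0.0034
```

View pics/side13.png

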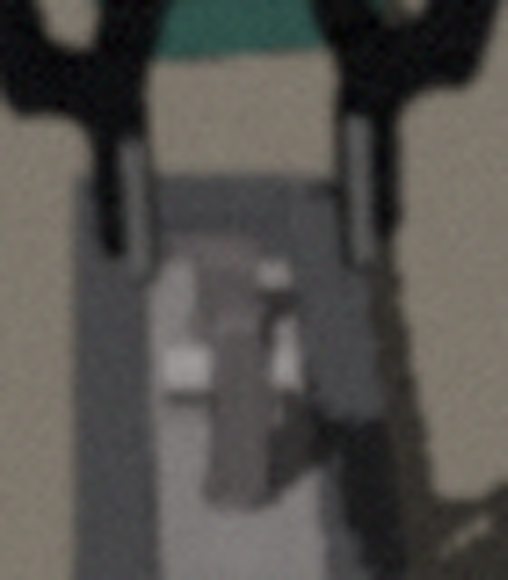

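View pics/top13.png

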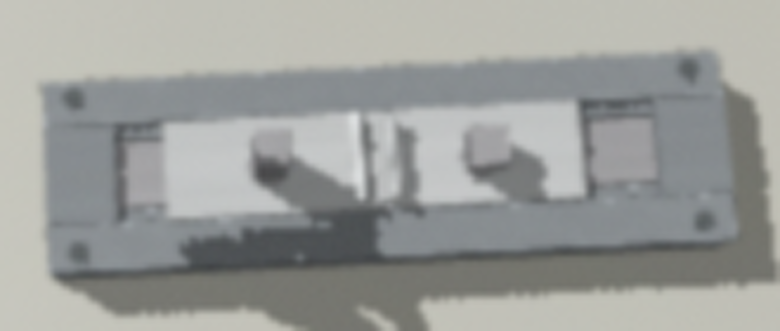

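Both stand in the plate (top crop: pin at (272,145), bolt at (488,147)). Before handing in I'll check heights, spacing, tilt and the bystanders.

```bash
python3 - <<'E'
from h import *
t=load("top13");k=780/165;P=cloud(t);P0=cloud(load("top0"))
for n,(x,y),z in(("pin",(275,144),.098),("bolt",(490,145),.070)):
    u,v=240+(x+.5)/k-.5,195+(y+.5)/k-.5
    print(n,"ray",ray(t,u,v,z).round(4),"depth z",np.round(np.median(P[int(v)-1:int(v)+2,int(u)-1:int(u)+2,2]),4))
a=ray(t,240+275.5/k-.5,195+144.5/k-.5,.098);b=ray(t,240+490.5/k-.5,195+145.5/k-.5,.07);print("spacing",np.linalg.norm((a-b)[:2]).round(4))
# bystanders: image change
d=np.abs(t["pixels"].astype(int)-load("top0")["pixels"].astype(int)).sum(2)
for n,(x0,y0,x1,y1) in dict(tub=(195,95,250,145),cap=(285,125,315,155),jar=(335,135,375,175)).items(): print(n,(d[y0:y1,x0:x1]>60).sum())
E
python3 snap.py 14 side top; python3 r.py | grep t\
```

```text
pin ray [ 0.5598 -0.0478  0.098 ] depth z 0.0984
bolt ray [ 0.5764 -0.1443  0.07  ] depth z 0.0692
spacing 0.0979
tub 2506
cap 771
jar 1297
t 26.38 pos [0.5429 0.0904 0.208 ] yang 10.17 tilt [-0.0738 -0.039 ] F [-0.17 -0.49 -0.26] w 0.489 q [ 0.14  0.11  1.87 -0.03  1.23 -0.03]
```

View pics/top14.png

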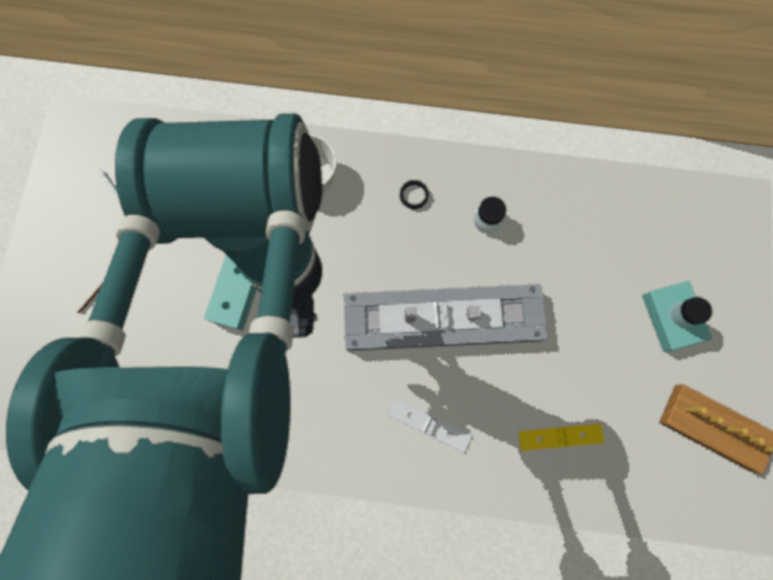

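Jar (356,152), cap (300,141) and pin/bolt heights are as they should be. The tub is partly hidden by the arm, but nothing went near it. Handing in.

```bash
python3 -c "
from workcell import bot
print(bot.finish_job())"
```

```text
the job is handed in; nothing more can be done
None
```

I felt through hole_a with the drift pin and slid the plate about 29 mm along the channel until the tip dropped into the strip. I then pushed the pin home on its collar and left it there. The bolt went fully home in hole_b. The job was handed in at about 26 s; no verdict is reported.

**Forces:** the wrist readings I took while feeling and pushing peaked at about 9 N upwards and 6 N sideways, against the 50 N limit. They are samples at the end of each call, not a continuous record.

**Last checks:**
- **Heights:** in the depth image the pin top was at 98.4 mm and the bolt top at 69.2 mm, where 98 and 70 mm mean fully home.
- **Spacing:** pin to bolt measured 97.9 mm against a nominal 100 mm, which I put down to picking the points by eye plus the calibration and hole play.
- **Upright:** both look upright in the pictures; I did not measure their tilt.
- **Gripper:** it was clear of everything.
- **Jar and cap:** they are at their original pixels in the last top picture, within about 3 pixels.

**Checks that failed or disagreed:**
- **Bystander image check:** the automatic image-difference check for the jar, cap and tub was useless, because it flagged changes around all three, probably from shadow, exposure and the arm in view.
- **Tub:** in the last picture it is partly hidden by the arm, so I could not confirm its position by eye. No move was aimed near it.
- **Tool tilt:** the tool drifted to about 0.08 rad from vertical during the turns. It did not stop the bolt from seating.

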